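# Uncouple the air nozzle for washing

## Robot

A 6-joint arm with a two-finger parallel gripper is mounted at the origin on the work surface. World frame = base frame: x ahead of the robot, y to its left, z up, the work surface at z = 0. Lengths are in m, angles in rad, forces in N, time in s.
With the tool pointing down it reaches from about 0.325 to 0.85 m from the base axis. Payload 4.4 kg.
Tool frame: the origin (TCP) lies midway between the tips of the shut fingers; the grasp point (between the pads) lies 19 mm behind it (manip.grip_point_offset is the z of the grasp point in the tool frame, in m); z points along the fingers, x is the direction in which the jaws open and shut, and the axes are right-handed (so a half turn about z gives the same grasp; the last joint's range is limited). The gripper opens to 94 mm and grips with 3 to 60 N. Pads are 16 mm wide; open, the fingers measure 119 mm over their backs; the gripper's body (75 mm by 177 mm) begins 78 mm behind the grasp point.
Start: joints at [1.183, 0.207, 1.542, -0, 1.393, -0.15], TCP at [0.135, 0.559, 0.205] pointing down, gripper open.
Joint ranges: [-2.73, 2.73], [-0.86, 2.22], [0.23, 2.46], [-1.11, 4.25], [0.08, 2.63], [-2.82, 2.82]. Speed limits (rad/s): [2.79, 2.79, 3.14, 3.14, 3.14, 3.14].

## Interface

Orientations are given as a unit quaternion [w, x, y, z].
In Python, from workcell import manip, optics gives the robot as it stands.
- The arm moves only by the shell command python3 -m inch 'ROWS'. ROWS is JSON, a list of rows, each an object with "gripper": the finger opening in mm, from 0 to 94; "travel": the shift along the tool's x, y, z in mm, a list of three; "dr": the turn, a rotation vector about the tool's x, y, z in rad, a list of three. In form: [{"gripper": gripper, "travel": [tx, ty, tz], "dr": [wx, wy, wz]}, ...]. A call has exactly 8 rows; each row is the pose to reach, as a shift and turn from the pose commanded when the call began, along the tool's axes at that moment; what a row does not reach only later rows make up. A row lasts 1/10 s, in which the tool goes at most 50 mm and 8.59 degrees, less where a joint would pass 70% of its speed; a pose out of reach is approached as far as the arm can. A call with a gripper value outside its range is refused whole. The fingers move at their own pace and stop on an object; the grip force is fixed at half the most. Time passes only in rows, so rows that repeat a pose let the fingers close, or fill a call up. It gives the time, the measured TCP pose, the force and the opening at its end, in the units of the state.
- manip.read_state(): the state, without advancing time (a new reading comes with each control period).
- optics.capture(name): name is "scene" or "top"; returns a dict with "img" (480x640x3 uint8, red, green, blue), "depth" (480x640 float32, m along the optical axis (not along the pixel's ray), 0 where there is no reading), "fx", "fy", "cx", "cy" (pixels), "rvec" (rotation vector, rad) and "tvec" (3), from world to camera coordinates, as OpenCV has them. Camera axes: x right, y down, z forward; pixel columns grow to the right and rows downward; lengths in m; the calibration is good to about 2 mm. A picture is of the moment at which its call begins.
- manip.job_done(): hands the job in, once; it reports no verdict.
The state is a dict: "clock": time; "joints": joint angles; "qd": joint speeds; "tau": joint torques, N m; "tool_pos": TCP position; "orientation": TCP orientation; "force": force on the tool from outside, world axes, zero at the start; "wrist_torque": the same for the moment, N m; "gripper_width": finger opening in m.
Only numpy, scipy, OpenCV 4.12 (cv2) and the standard library are available. Lean on these libraries where they do the work, as an engineer would, in place of code of your own. Each camera call takes 0.05 s, during which the arm holds its last target.

## Task

Take the air nozzle off its quick coupling on the air manifold: draw that coupling's steel sleeve all the way back, pull the nozzle out and let the sleeve snap fully forward again. Then lay the nozzle down gently inside the wash tray and let go of it. Leave the blanking plug in the other coupling and do not disturb the other things on the table.

Things in the scene. Friction and masses are not known exactly. Their poses are not given: they have to be found in the camera images.
- manifold: air manifold fixed to the table: aluminium bar 44 mm deep, 200 wide, on feet, valve and pipe at its +y end, gauge at its -y end. Origin on the table under the bar's middle; x to the back, y along the bar, z up. Two equal level couplings (y = +48, -48 mm) point along -x from its front face (x = -22 mm). One holds the nozzle, the other the plug; which varies. Bar's top 102, valve lever 108 mm high
- mouth_l (a point): centre of the open mouth of the left (+y) coupling, on its axis, 80 mm above the table, 72 mm out from the bar's front face. Coupling: a brass hexagon (26 mm across flats) on the first 22 mm from the face, then a brass tube 24 mm in diameter up to the mouth, with the steel sleeve around it
- mouth_r (a point): the same of the right (-y) coupling
- sleeve_l (a joint): how far (m) the left (+y) coupling's sleeve is drawn back along manifold +x, towards the bar: 0 = fully forward, 0.010 = back against its stop. A spring pushes it forward, 4 N at 0 to 8 N at the stop. With its nipple locked in, it frees that nipple from about 0.006 to 0.007 back; with it forward the nipple is locked and cannot be pulled out
- sleeve_r (a joint): the same of the right (-y) coupling's sleeve
- sleeve_l_mid (a point): middle of the left coupling's sleeve, on its axis; moves with it. Steel ring with fine grooves, 32 mm in diameter, 30 mm long; when forward its front rim is 2 mm short of the mouth and its rear end 18 mm from the brass hexagon. Can be gripped across from above and slid back. Nothing stands within 60 mm of its sides
- sleeve_r_mid (a point): the same of the right coupling's sleeve
- nozzle: air nozzle, 147 mm long, about 90 g: steel nipple (15 mm diameter with a narrow neck), aluminium hexagon collar 28 mm across flats, round oak grip 28 mm in diameter, grey tapered jet. Origin on its axis where nipple meets collar; +x along the axis through the nipple: nipple end at 42 mm, collar 0 to -10, oak -10 to -74, jet end -105 mm. Coupled, its x is the manifold's x and its origin 1 mm outside the mouth
- nozzle_grip (a point): middle of the oak grip, on the nozzle's axis (nozzle x = -42 mm). Once the sleeve frees it, a sprung valve in the coupling (7 N falling to 4 N) pushes the nozzle 8 mm out within 0.3 s and no further: it hangs in the bore, drooping a few degrees. If the sleeve is let go then, it rests about 5 mm back, held by the nipple
- nozzle_nipple_end (a point): end of the nipple, on the axis (nozzle x = 42 mm). Freed, the nozzle pulls straight out along manifold -x with a light pull of a few newtons at most. Some 24 mm out from its coupled place it lets the sleeve go, which snaps forward by itself; 41 mm out the nipple is clear of the mouth
- nozzle_jet_end (a point): end of the jet, on the axis (nozzle x = -105 mm)
- blank_plug: blanking plug in the other coupling: the same nipple with a short round grooved aluminium cap, 27 mm diameter, 22 mm long; leave it coupled. Origin on its axis where the nipple meets the cap, 1 mm outside the mouth; +x into the coupling
- tray: wash tray, fixed: shallow open steel tray, 220 mm (x) by 170 mm (y) outside, 28 mm high, walls and floor 5 mm, with a flat rim 6 mm wider all round. Origin at the centre of its underside, z up; inner floor 5 mm above the table. Holds nothing. The nozzle lying in it has its axis about 19 mm above the table at the collar
- acrylic_cube: clear acrylic cube, 50 mm, on the table; origin at the centre of its underside; leave alone
- puck: blue silicone puck with small bumps, 72 mm diameter, 20 mm high; origin at the centre of its underside; leave alone
- chime: steel chime bar 150 x 26 x 8 mm on a wooden base 170 x 45 mm, 32 mm high in all; origin at the centre of its underside, y along the bar; leave alone
- shaker: oak shaker standing on end, 48 mm diameter, 110 mm high; origin at the centre of its foot; leave alone
- bowl: white ceramic bowl, 100 mm diameter, 45 mm high; origin at the centre of its underside; leave alone
- texture_board: plywood texture board with cork ribs, 90 x 130 mm, 15 mm high; origin at the centre of its underside; leave alone

How it is judged:
On the way, in this order (a step that is already met when the one before it is completed fails the run):
1. the sleeve of the nozzle's coupling is drawn back while the nozzle is still in it (((value of joint sleeve_l above 0.0065 m and distance between nozzle and mouth_l below 0.02 m) or (value of joint sleeve_r above 0.0065 m and distance between nozzle and mouth_r below 0.02 m))).
2. the nozzle is out of the coupling and both sleeves have snapped forward (distance between nozzle and mouth_l above 0.043 m and distance between nozzle and mouth_r above 0.043 m and value of joint each of sleeve_l, sleeve_r below 0.0015 m), for 0.1 s.
At the end, for the whole second after the job is handed in: the nozzle lies at rest in the wash tray, released, both its ends inside the tray walls and less than 35 mm above the tray's underside; both sleeves are fully forward (within 1.5 mm); the blanking plug is still coupled (within 6 mm of its mouth) (x of nozzle_nipple_end in the frame of tray between -0.107 and 0.107 m and y of nozzle_nipple_end in the frame of tray between -0.082 and 0.082 m and z of each of nozzle_nipple_end, nozzle_jet_end in the frame of tray below 0.035 m and x of nozzle_jet_end in the frame of tray between -0.107 and 0.107 m and y of nozzle_jet_end in the frame of tray between -0.082 and 0.082 m and value of joint each of sleeve_l, sleeve_r below 0.0015 m and (distance between blank_plug and mouth_l below 0.006 m or distance between blank_plug and mouth_r below 0.006 m) and linear speed of nozzle below 0.02 m/s and contact force between the fingers and nozzle below 0.05 N); the robot touches nothing.
It fails at once if the blanking plug is pulled or pushed out of place (distance of blank_plug from where it was at the start of the episode above 0.006 m).
It fails at once if the nozzle is dropped (falling freely, untouched by the fingers, faster than 0.7 m/s, a fall of about 25 mm) (contact force between the fingers and nozzle below 0.01 N and linear speed of nozzle above 0.7 m/s).
It fails at once if another thing on the table (cube, puck, chime, shaker, bowl or texture board) is shifted by more than 20 mm (distance of any of acrylic_cube, puck, chime, shaker, bowl, texture_board from where it was at the start of the episode above 0.02 m).
It also fails if it takes over 48 s, if anything falls off the work surface, if the arm or the gripper's body presses on something with over 40 N, if the wrist force passes 120 N, or if a joint passes its speed limit or range.

## Working session

There is one attempt and no reset: what is moved stays moved. The work goes in short steps, Python scripts to look and compute and a shell command to move; the robot and the scene stay as the last step left them, time stands still between calls to the robot, and variables do not carry over. Pictures are saved under pics/ and viewed, and the job is handed in when it is done.

```bash
mkdir -p pics; ls; cat > h.py <<'E'
import numpy as np, cv2
from workcell import manip, optics
def cap(n):
    c=optics.capture(n); R,_=cv2.Rodrigues(np.array(c['rvec'],float)); c['R']=R; c['t']=np.array(c['tvec'],float).reshape(3)
    return c
def cloud(c):
    v,u=np.mgrid[0:480,0:640]; d=c['depth']
    P=np.stack([(u-c['cx'])/c['fx']*d,(v-c['cy'])/c['fy']*d,d],-1)
    W=(P-c['t'])@c['R']; W[d==0]=np.nan
    return W
def ray(c,u,v,z):
    d=c['R'].T@np.array([(u-c['cx'])/c['fx'],(v-c['cy'])/c['fy'],1]); o=-c['R'].T@c['t']
    return o+d*(z-o[2])/d[2]
E
python3 - <<'E'
from h import *
print(manip.read_state(), manip.grip_point_offset)
for n in ['scene','top']:
    c=cap(n); cv2.imwrite(f'pics/{n}0.png',c['img'][:,:,::-1]); print(n,-c['R'].T@c['t'],c['R'][2],c['fx'])
    np.savez(f'{n}0.npz',**c)
E
```

```text
pics
{'clock': 0.0, 'joints': array([ 1.18345771e+00,  2.07403751e-01,  1.54293573e+00, -1.38762581e-05,
        1.39348170e+00, -1.50524518e-01]), 'qd': array([ 8.74756164e-04, -2.16921111e-03, -8.62500394e-04,  1.19581327e-03,
       -1.72485372e-05, -2.69037423e-04]), 'tau': array([-6.38491583e-04, -3.70899582e+01, -2.81408572e+01,  6.98100636e-02,
        3.62375553e-02, -1.74052020e-04]), 'tool_pos': array([0.1346237 , 0.5581984 , 0.20430868]), 'orientation': array([ 5.56171007e-04,  7.85685341e-01,  6.18625334e-01, -9.65554907e-04]), 'force': array([0.13807567, 0.0084556 , 0.03546224]), 'wrist_torque': array([-0.03784901, -0.02816791,  0.00895921]), 'gripper_width': 0.09382461318259615} -0.0188
scene [1.15378738 0.52595879 0.923464  ] [-0.49578228 -0.47879895 -0.72453536] 487.67522642874064
top [ 0.4295013  -0.02363718  1.69866407] [ 0.07399899 -0.01123089 -0.99719507] 548.541383050902
```

View pics/scene0.png

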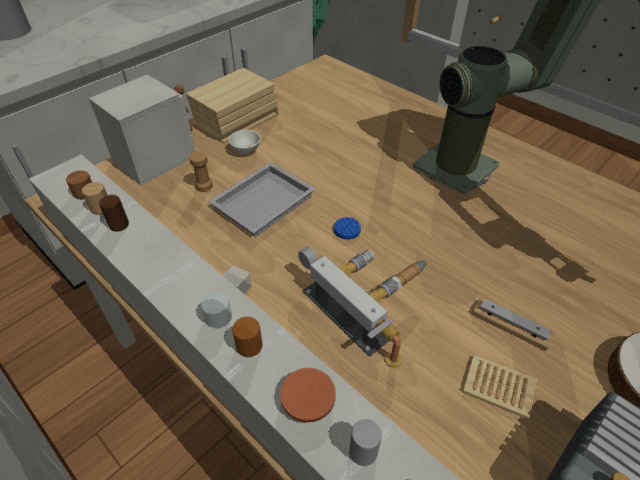

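View pics/top0.png

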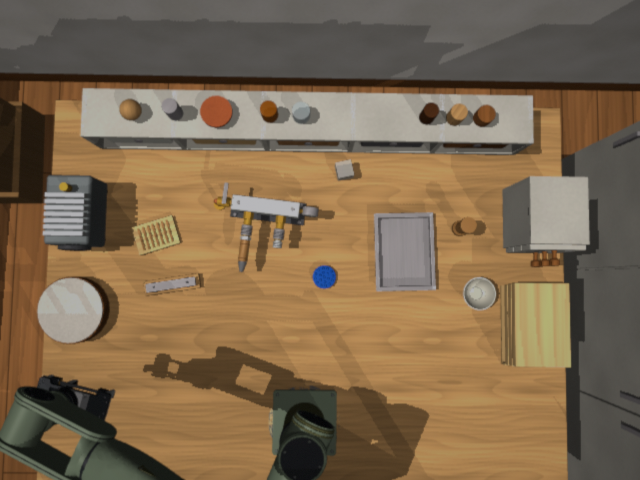

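Scene picture: manifold at about (350,300), the nozzle in its left (+y, valve-side) coupling at (400,278), the plug at (365,258), and the tray at (262,198). In the top view the nozzle is at (245,245), the plug at (279,237), and the tray at (405,252). Next I measure.

```bash
python3 - <<'E'
from h import *
c=dict(np.load('top0.npz')); W=cloud(c)
im=c['img'][180:285,200:340]; cv2.imwrite('pics/topz.png',cv2.resize(im,None,fx=5.6,fy=5.6,interpolation=cv2.INTER_CUBIC)[:600,:,::-1])
s=dict(np.load('scene0.npz'))
im=s['img'][230:380,290:440]; cv2.imwrite('pics/scz.png',cv2.resize(im,None,fx=4,fy=4,interpolation=cv2.INTER_CUBIC)[:,:,::-1])
reg=np.zeros((480,640),bool); reg[185:285,205:330]=1
# bar top
m=reg&(abs(W[...,2]-.102)<.006)
for nm,m in [('bar',m)]:
    q=W[...,:2][m].astype(np.float32); print(nm,len(q),np.median(W[...,2][m]),cv2.minAreaRect(q))
# nozzle/coupling cross sections: points z .07-.1 in front of bar
m=reg&(W[...,2]>.05)&(W[...,0]<0.62)
P=W[m]; print(P[:,0].min(),P[:,0].max())
for x0 in np.arange(.38,.62,.01):
    k=P[abs(P[:,0]-x0)<.005]
    for side in (0,1):
        a=k[(k[:,1]>.17)] if side==0 else k[k[:,1]<.17]
        if len(a): print(round(x0,3),side,len(a),a[:,1].min().round(4),a[:,1].max().round(4),'top',np.percentile(a[:,2],90).round(4), a[:,1].mean().round(4))
# tray rim
reg=np.zeros((480,640),bool); reg[200:300,365:445]=1
m=reg&(abs(W[...,2]-.028)<.006); q=W[...,:2][m].astype(np.float32); print('tray',np.median(W[...,2][m]),cv2.minAreaRect(q))
m=reg&(abs(W[...,2]-.005)<.004); print('floor z',np.median(W[240:260,395:415,2]), 'table',np.median(W[300:330,330:360,2]))
E
```

```text
bar 1162 0.10164164821842 ((0.6379003524780273, 0.1128227636218071), (0.22528593242168427, 0.2560760974884033), 24.647260665893555)
0.4516267859538742 0.6199267804606695
0.45 0 7 0.1847 0.1964 top 0.0862 0.1897
0.46 0 16 0.1815 0.1961 top 0.0871 0.1886
0.47 0 24 0.1782 0.1987 top 0.0901 0.1883
0.48 0 32 0.1745 0.199 top 0.0945 0.1855
0.49 0 30 0.1728 0.1997 top 0.0941 0.1857
0.5 0 36 0.1727 0.1967 top 0.0951 0.1843
0.51 0 29 0.1705 0.1981 top 0.094 0.1834
0.52 0 36 0.171 0.1969 top 0.0947 0.1825
0.52 1 6 0.0735 0.0897 top 0.0898 0.0813
0.53 0 28 0.1702 0.1954 top 0.0968 0.1816
0.53 1 33 0.0738 0.1687 top 0.0968 0.0908
0.54 0 26 0.1708 0.1968 top 0.0955 0.1824
0.54 1 32 0.0739 0.17 top 0.094 0.0952
0.55 0 33 0.1705 0.1955 top 0.096 0.1822
0.55 1 36 0.0683 0.1693 top 0.0951 0.0978
0.56 0 22 0.1704 0.1924 top 0.0975 0.1812
0.56 1 52 0.0679 0.17 top 0.0977 0.097
0.57 0 30 0.1703 0.1927 top 0.0972 0.1809
0.57 1 43 0.0656 0.1687 top 0.0993 0.0999
0.58 0 24 0.171 0.1935 top 0.0968 0.1808
0.58 1 45 0.0658 0.1682 top 0.0962 0.1047
0.59 0 19 0.1712 0.19 top 0.0971 0.1795
0.59 1 39 0.0688 0.1685 top 0.0931 0.1013
0.6 0 20 0.1715 0.1842 top 0.0949 0.1776
0.6 1 43 0.0634 0.1697 top 0.0951 0.1017
0.61 0 17 0.1715 0.188 top 0.097 0.179
0.61 1 62 0.0247 0.1697 top 0.0971 0.089
tray 0.02810878073639605 ((0.521104633808136, -0.29998835921287537), (0.2379583716392517, 0.18266816437244415), 2.1130378246307373)
floor z nan table nan
```

View pics/topz.png

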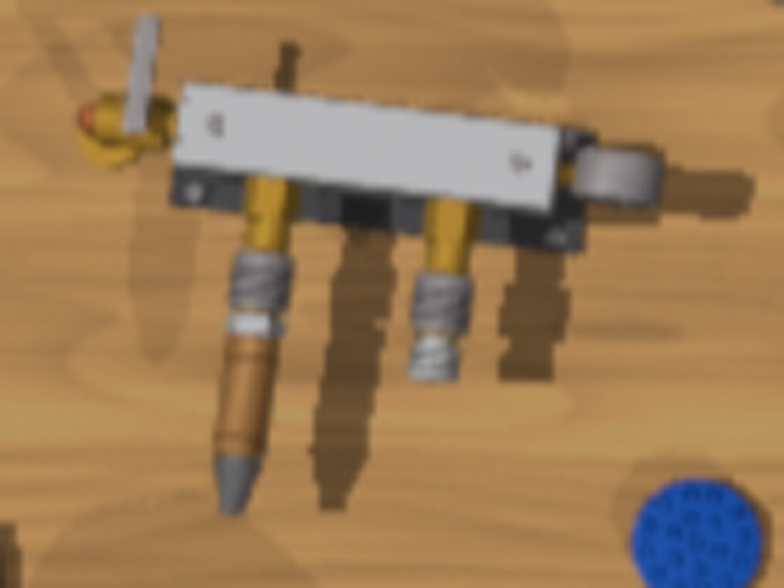

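View pics/scz.png

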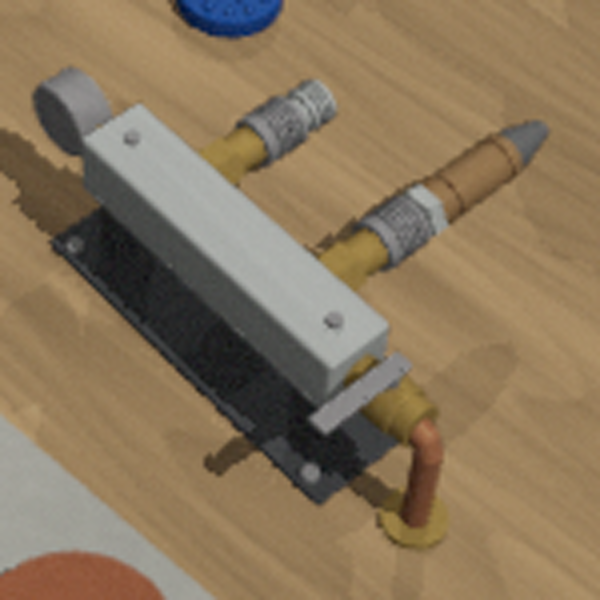

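```bash
python3 - <<'E'
from h import *
c=dict(np.load('top0.npz')); W=cloud(c)
z=5.6
f=lambda u,v,h: ray(c,200+(u+.5)/z-.5,180+(v+.5)/z-.5,h)
B=[f(*p,.102) for p in [(185,83),(560,128),(552,208),(172,165)]]
for b in B: print('corner',b.round(4))
print('w',np.linalg.norm(B[0]-B[1]),np.linalg.norm(B[3]-B[2]),'d',np.linalg.norm(B[0]-B[3]),np.linalg.norm(B[1]-B[2]))
ctr=np.mean(B,0); yv=(B[0]-B[1]+B[3]-B[2])[:2]; yv/=np.linalg.norm(yv); xv=np.array([yv[1],-yv[0]])
print('ctr',ctr,'x dir',xv,'yaw deg',np.degrees(np.arctan2(xv[1],xv[0])))
for nm,s in(('L',.048),('R',-.048)):
    for k,d in (('face',-.022),('sleeve',-.022-.055),('mouth',-.094),('grip',-.094-.001-.042),('jet',-.2)):
        p=ctr[:2]+s*yv+d*xv; q=c['R']@np.array([*p,.08])+c['t']; print(nm,k,p.round(4),((q[0]/q[2]*c['fx']+c['cx']-200)*z).round(),((q[1]/q[2]*c['fy']+c['cy']-180)*z).round())
# colour axis: orange-grip etc centers
for nm,p in dict(jet=(232,513),gripmid=(247,395),collar=(255,324),slv=(261,281),plugcap=(434,358),slvR=(441,304)).items(): print(nm,f(*p,.08).round(4))
# scene depth check
s=dict(np.load('scene0.npz')); S=cloud(s)
for nm,(u,v) in dict(bartop=(235,210),sleeveL=(397,232),grip=(480,180)).items():
    uu=int(290+u/4); vv=int(230+v/4); print(nm,np.nanmedian(S[vv-1:vv+2,uu-1:uu+2].reshape(-1,3),0).round(4))
h=cv2.cvtColor(s['img'],cv2.COLOR_RGB2HSV)
m=np.zeros((480,640),bool); m[240:320,340:430]=1
Q=S[m&(S[...,2]>.084)&(S[...,2]<.1)&(S[...,0]<.6)]
np.set_printoptions(suppress=True)
Q=Q[Q[:,1]>.15]; d=(Q[:,:2]-ctr[:2])
X=d@xv;Y=d@yv
for a in np.arange(-.2,-.02,.01):
    k=abs(X-a)<.005
    if k.sum()>3: print(a.round(3),k.sum(),'y mid',((Y[k].min()+Y[k].max())/2).round(4),'ymin/max',Y[k].min().round(4),Y[k].max().round(4),'ztop',Q[k,2].max().round(4))
E
```

```text
corner [0.6751 0.2172 0.102 ]
corner [0.6544 0.0207 0.102 ]
corner [0.6122 0.0242 0.102 ]
corner [0.6318 0.2229 0.102 ]
w 0.19763630661295772 0.19970355644747875 d 0.04366874142480985 0.042327617551676903
ctr [0.64336042 0.12127269 0.102     ] x dir [ 0.99481557 -0.10169552] yaw deg -5.836814157257112
L face [0.6264 0.1713] 273.0 180.0
L sleeve [0.5716 0.1769] 260.0 282.0
L mouth [0.5547 0.1786] 256.0 314.0
L grip [0.512 0.183] 246.0 395.0
L jet [0.4493 0.1894] 231.0 514.0
R face [0.6166 0.0758] 454.0 201.0
R sleeve [0.5619 0.0814] 441.0 304.0
R mouth [0.545  0.0831] 437.0 335.0
R grip [0.5022 0.0875] 427.0 416.0
R jet [0.4395 0.0939] 413.0 535.0
jet [0.4511 0.1902 0.08  ]
gripmid [0.5133 0.1838 0.08  ]
collar [0.5508 0.1805 0.08  ]
slv [0.5736 0.1778 0.08  ]
plugcap [0.5342 0.0858 0.08  ]
slvR [0.5628 0.0826 0.08  ]
bartop [0.6355 0.1171 0.1015]
sleeveL [0.5811 0.187  0.0919]
grip [0.5167 0.1962 0.0865]
-0.18 15 y mid 0.0538 ymin/max 0.0477 0.0599 ztop 0.0904
-0.17 24 y mid 0.0505 ymin/max 0.0421 0.0588 ztop 0.0904
-0.16 35 y mid 0.0519 ymin/max 0.0404 0.0633 ztop 0.0925
-0.15 36 y mid 0.0531 ymin/max 0.0419 0.0643 ztop 0.0943
-0.14 35 y mid 0.0522 ymin/max 0.0414 0.063 ztop 0.095
-0.13 35 y mid 0.0525 ymin/max 0.0408 0.0642 ztop 0.0935
-0.12 36 y mid 0.0532 ymin/max 0.0422 0.0642 ztop 0.0934
-0.11 39 y mid 0.0519 ymin/max 0.0395 0.0643 ztop 0.0933
-0.1 37 y mid 0.0521 ymin/max 0.0407 0.0636 ztop 0.0957
-0.09 33 y mid 0.0523 ymin/max 0.0392 0.0654 ztop 0.0962
-0.08 50 y mid 0.0516 ymin/max 0.038 0.0651 ztop 0.0983
-0.07 48 y mid 0.0516 ymin/max 0.0374 0.0657 ztop 0.0972
-0.06 60 y mid 0.0509 ymin/max 0.0376 0.0643 ztop 0.0966
-0.05 20 y mid 0.051 ymin/max 0.0413 0.0607 ztop 0.0931
```

```bash
cat >> h.py <<'E'
from scipy.spatial.transform import Rotation as Ro
C=np.array([0.64336,0.12127]); X=np.array([.99482,-.1017]); Y=np.array([.1017,.99482])
def mf(p): d=np.array(p)[:2]-C; return np.round([d@X*1e3,d@Y*1e3,p[2]*1e3],1)   # world->manifold mm
def wm(x,y,z): p=C+X*x/1e3+Y*y/1e3; return np.array([*p,z/1e3])
def delta(target,yawx):
    """tool-axis shift mm and dr to TCP target with tool x at yaw yawx(deg), pointing down"""
    s=manip.read_state(); q=s['orientation']; R=Ro.from_quat([q[1],q[2],q[3],q[0]])
    a=np.radians(yawx); M=np.array([[np.cos(a),np.sin(a),0],[np.sin(a),-np.cos(a),0],[0,0,-1]])
    print('clock',round(float(s['clock']),2),'tcp mf',mf(s['tool_pos']),'F',np.round(s['force'],1),'w',round(float(s['gripper_width'])*1e3,1))
    print('travel',np.round(R.inv().apply(np.array(target)-s['tool_pos'])*1e3,1),'dr',np.round((R.inv()*Ro.from_matrix(M)).as_rotvec(),3))
E
python3 -c "
from h import *
delta(wm(-77,48,150),84.16)"
```

```text
clock 0.1 tcp mf [-550.5  383.   204.4] F [ 0.7 -0.3 -0. ] w 93.6
travel [-268.1  514.3   54.8] dr [-0.     0.002 -0.135]
```

```bash
python3 -m inch '[{"gripper":70,"travel":[-13,26,0],"dr":[0,0,-0.02]},{"gripper":70,"travel":[-34,65,0],"dr":[0,0,-0.04]},{"gripper":70,"travel":[-54,104,0],"dr":[0,0,-0.06]},{"gripper":70,"travel":[-75,144,0],"dr":[0,0,-0.08]},{"gripper":70,"travel":[-95,183,0],"dr":[0,0,-0.1]},{"gripper":70,"travel":[-116,222,0],"dr":[0,0,-0.12]},{"gripper":70,"travel":[-136,261,0],"dr":[0,0,-0.135]},{"gripper":70,"travel":[-156,300,0],"dr":[0,0,-0.135]}]'; python3 -c "
from h import *
delta(wm(-77,48,150),84.16)"
```

```text
clock: 0.9
tool_pos: [0.3907, 0.3354, 0.205]
orientation: [-0.0, 0.742, 0.67, -0.0]
force: [1.0, 0.4, 0.1]
gripper_width: 0.07
clock 0.9 tcp mf [-273.1  187.3  205. ] F [1.  0.4 0.1] w 70.0
travel [-139.3  196.1   55. ] dr [-0.001  0.     0.   ]
```

```bash
python3 -m inch '[{"gripper":70,"travel":[-22,31,0],"dr":[0,0,0]},{"gripper":70,"travel":[-46,65,5],"dr":[0,0,0]},{"gripper":70,"travel":[-70,98,10],"dr":[0,0,0]},{"gripper":70,"travel":[-93,131,20],"dr":[0,0,0]},{"gripper":70,"travel":[-117,164,35],"dr":[0,0,0]},{"gripper":70,"travel":[-133,186,50],"dr":[0,0,0]},{"gripper":70,"travel":[-139,195,55],"dr":[0,0,0]},{"gripper":70,"travel":[-139,195,55],"dr":[0,0,0]}]'; python3 - <<'E'
from h import *
delta(wm(-77,48,61),84.16)
c=cap('scene'); im=c['img'][200:350,280:440]; cv2.imwrite('pics/s1.png',cv2.resize(im,None,fx=4,fy=4,interpolation=cv2.INTER_CUBIC)[:,:,::-1])
E
```

```text
clock: 1.7
tool_pos: [0.5694, 0.1779, 0.1489]
orientation: [-0.001, 0.743, 0.669, -0.001]
force: [-0.6, 0.2, -0.5]
gripper_width: 0.0699
clock 1.7 tcp mf [-79.4  48.8 148.9] F [-0.6  0.2 -0.5] w 69.9
travel [-0.7  2.7 87.9] dr [-0.003  0.001 -0.002]
```

View pics/s1.png

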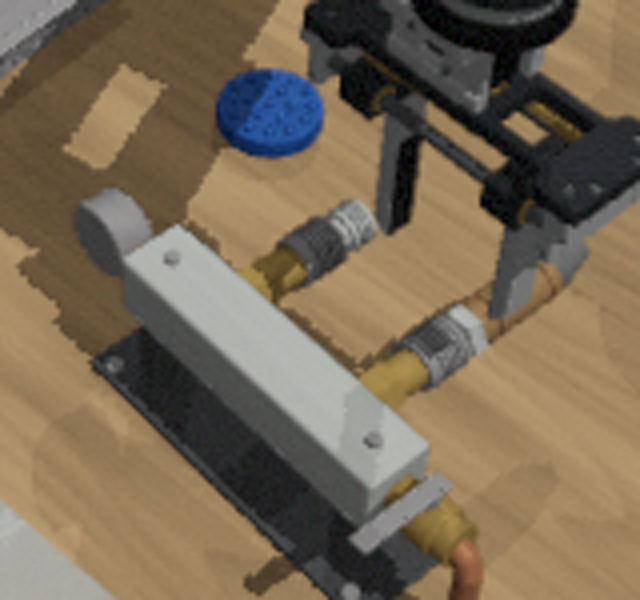

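The fingers at (395,150) and (515,260) are above and straddle the nozzle's coupling line, with the plug at (355,220) well clear. Descending.

```bash
python3 -m inch '[{"gripper":70,"travel":[0,2,15],"dr":[0,0,0]},{"gripper":70,"travel":[0,2,35],"dr":[0,0,0]},{"gripper":70,"travel":[0,2,55],"dr":[0,0,0]},{"gripper":60,"travel":[0,2,72],"dr":[0,0,0]},{"gripper":50,"travel":[0,2,83],"dr":[0,0,0]},{"gripper":45,"travel":[0,2,88],"dr":[0,0,0]},{"gripper":40,"travel":[0,2,88],"dr":[0,0,0]},{"gripper":40,"travel":[0,2,88],"dr":[0,0,0]}]'; python3 - <<'E'
from h import *
delta(wm(-76,48,61),84.16)
for n in('scene','top'):
  c=cap(n); im=c['img'][220:340,330:490] if n=='scene' else c['img'][170:290,190:350]; cv2.imwrite(f'pics/{n}2.png',cv2.resize(im,None,fx=4,fy=4,interpolation=cv2.INTER_CUBIC)[:,:,::-1])
E
```

```text
clock: 2.55
tool_pos: [0.5724, 0.1791, 0.0633]
orientation: [0.0, 0.742, 0.67, 0.001]
force: [0.5, -0.5, -0.2]
gripper_width: 0.0402
clock 2.55 tcp mf [-76.5  50.3  63.3] F [ 0.5 -0.5 -0.2] w 40.2
travel [-2.3  0.5  2.3] dr [ 0.002 -0.     0.001]
```

View pics/scene2.png

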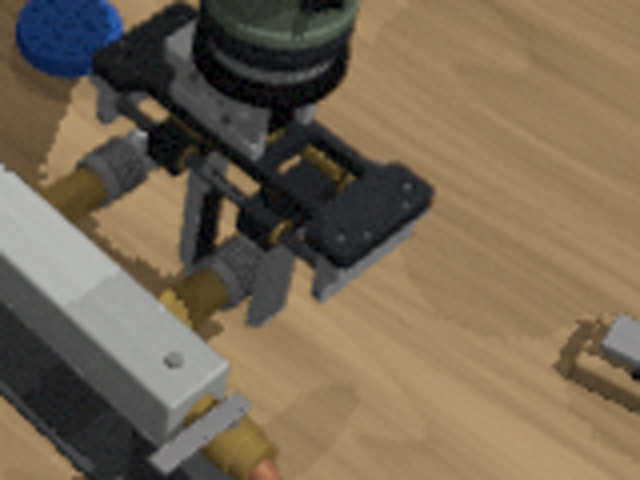

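View pics/top2.png

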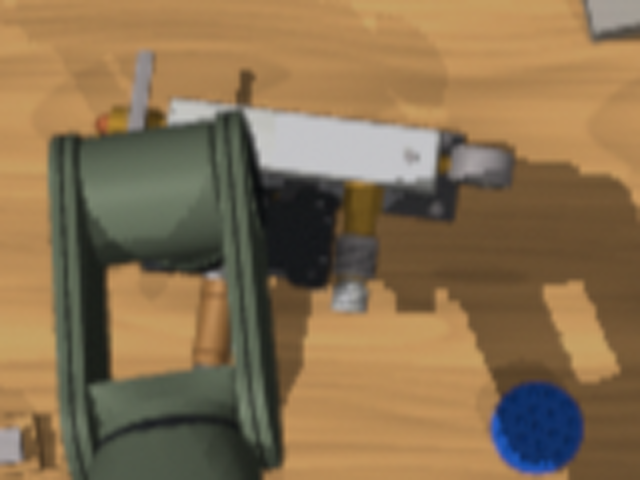

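Both pictures show the fingers, at (200,225) and (270,285) in the scene view, straddling the nozzle's sleeve with no contact. The plug at (350,290) in the top view is untouched. Closing.

```bash
python3 -m inch '[{"gripper":36,"travel":[-1,0,1],"dr":[0,0,0]},{"gripper":34,"travel":[-1,0,1],"dr":[0,0,0]},{"gripper":32,"travel":[-1,0,1],"dr":[0,0,0]},{"gripper":28,"travel":[-1,0,1],"dr":[0,0,0]},{"gripper":24,"travel":[-1,0,1],"dr":[0,0,0]},{"gripper":20,"travel":[-1,0,1],"dr":[0,0,0]},{"gripper":20,"travel":[-1,0,1],"dr":[0,0,0]},{"gripper":20,"travel":[-1,0,1],"dr":[0,0,0]}]'
```

```text
clock: 3.45
tool_pos: [0.572, 0.1787, 0.0617]
orientation: [-0.0, 0.742, 0.67, 0.001]
force: [0.3, 5.9, 0.9]
gripper_width: 0.0304
```

```bash
python3 -m inch '[{"gripper":20,"travel":[0,1,0],"dr":[0,0,0]},{"gripper":20,"travel":[0,2.5,0],"dr":[0,0,0]},{"gripper":20,"travel":[0,4,0],"dr":[0,0,0]},{"gripper":20,"travel":[0,5,0],"dr":[0,0,0]},{"gripper":20,"travel":[0,5,0],"dr":[0,0,0]},{"gripper":20,"travel":[0,5,0],"dr":[0,0,0]},{"gripper":20,"travel":[0,5,0],"dr":[0,0,0]},{"gripper":20,"travel":[0,5,0],"dr":[0,0,0]}]'; python3 - <<'E'
from h import *
delta(wm(-76,48,61),84.16)
c=cap('scene'); im=c['img'][220:340,330:490]; cv2.imwrite(f'pics/scene3.png',cv2.resize(im,None,fx=4,fy=4,interpolation=cv2.INTER_CUBIC)[:,:,::-1])
E
```

```text
clock: 4.25
tool_pos: [0.5748, 0.1784, 0.0617]
orientation: [-0.002, 0.742, 0.67, -0.001]
force: [-5.2, 5.9, 4.0]
gripper_width: 0.0306
clock 4.25 tcp mf [-74.   49.8  61.7] F [-5.2  5.9  4. ] w 30.6
travel [-1.8 -2.   0.7] dr [-0.004 -0.001  0.   ]
```

View pics/scene3.png

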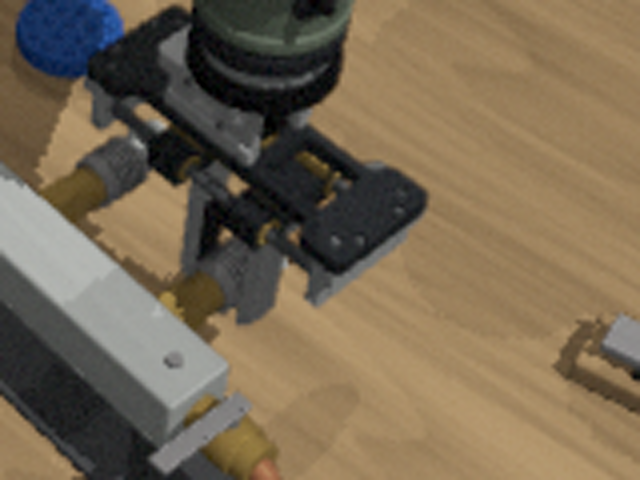

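The fingers at (195,230) and (260,285) hold the sleeve. It moved about 2.8 mm for 5 mm commanded, at 5.2 N, which fits the spring law plus arm compliance. Going on to the stop.

```bash
python3 -m inch '[{"gripper":20,"travel":[0,1.5,0],"dr":[0,0,0]},{"gripper":20,"travel":[0,3,0],"dr":[0,0,0]},{"gripper":20,"travel":[0,4.5,0],"dr":[0,0,0]},{"gripper":20,"travel":[0,6,0],"dr":[0,0,0]},{"gripper":20,"travel":[0,7.5,0],"dr":[0,0,0]},{"gripper":20,"travel":[0,9,0],"dr":[0,0,0]},{"gripper":20,"travel":[0,9,0],"dr":[0,0,0]},{"gripper":20,"travel":[0,9,0],"dr":[0,0,0]}]'; python3 - <<'E'
from h import *
delta(wm(-76,48,61),84.16)
c=cap('scene'); im=c['img'][220:340,330:490]; cv2.imwrite(f'pics/scene4.png',cv2.resize(im,None,fx=4,fy=4,interpolation=cv2.INTER_CUBIC)[:,:,::-1])
c=cap('top'); im=c['img'][170:290,190:350]; cv2.imwrite(f'pics/top4.png',cv2.resize(im,None,fx=4,fy=4,interpolation=cv2.INTER_CUBIC)[:,:,::-1])
E
```

```text
clock: 5.1
tool_pos: [0.5819, 0.1776, 0.0616]
orientation: [-0.003, 0.742, 0.67, -0.002]
force: [-8.6, 5.6, 8.4]
gripper_width: 0.0304
clock 5.1 tcp mf [-66.9  49.8  61.6] F [-8.6  5.6  8.4] w 30.4
travel [-1.8 -9.1  0.7] dr [-0.008 -0.001  0.   ]
```

View pics/scene4.png

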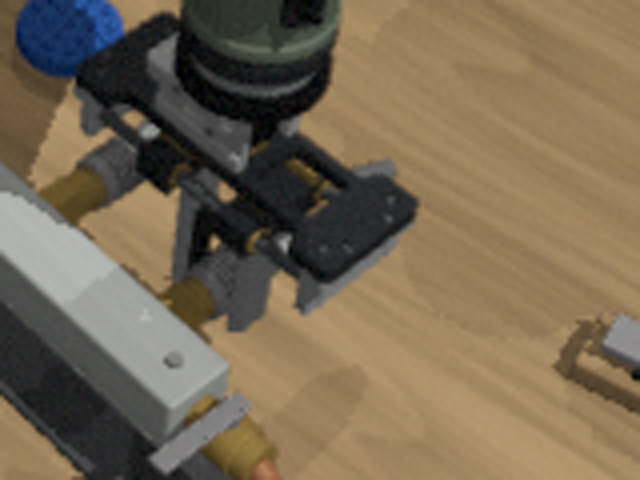

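View pics/top4.png

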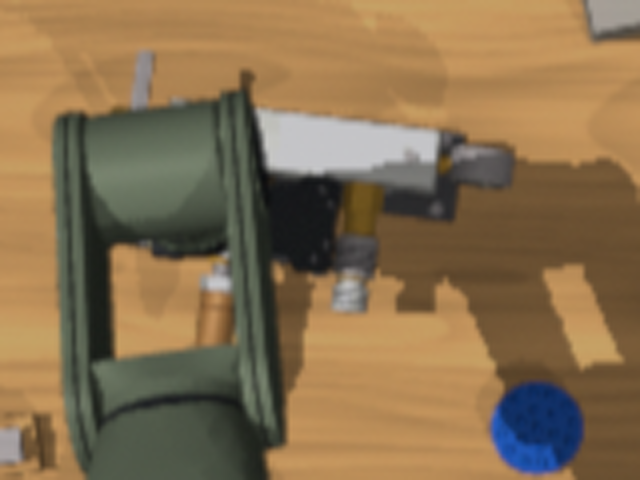

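The sleeve moved 9.9 mm in total at 8.6 N, so it is at the stop. In the top view the collar at (215,283) has shifted about 3 px (8 mm) out, so the nozzle is freed and has popped out. Now letting go of the sleeve and rising.

```bash
python3 -m inch '[{"gripper":34,"travel":[0,-3,0],"dr":[0,0,0]},{"gripper":45,"travel":[0,-3,0],"dr":[0,0,0]},{"gripper":60,"travel":[0,-3,0],"dr":[0,0,0]},{"gripper":60,"travel":[0,-3,-3],"dr":[0,0,0]},{"gripper":60,"travel":[0,-3,-20],"dr":[0,0,0]},{"gripper":60,"travel":[0,-3,-45],"dr":[0,0,0]},{"gripper":60,"travel":[0,-15,-75],"dr":[0,0,0]},{"gripper":60,"travel":[0,-30,-85],"dr":[0,0,0]}]'; python3 - <<'E'
from h import *
delta(wm(-145,48,61),84.16)
c=cap('scene'); im=c['img'][220:340,330:490]; cv2.imwrite(f'pics/scene5.png',cv2.resize(im,None,fx=4,fy=4,interpolation=cv2.INTER_CUBIC)[:,:,::-1])
c=cap('top'); im=c['img'][170:290,190:350]; cv2.imwrite(f'pics/top5.png',cv2.resize(im,None,fx=4,fy=4,interpolation=cv2.INTER_CUBIC)[:,:,::-1])
E
```

```text
clock: 6.0
tool_pos: [0.5585, 0.1791, 0.1503]
orientation: [0.002, 0.742, 0.67, 0.003]
force: [-0.1, 0.1, -0.4]
gripper_width: 0.0602
clock 6.0 tcp mf [-90.3  48.9 150.3] F [-0.1  0.1 -0.4] w 60.2
travel [ -1.  -55.3  88.9] dr [ 0.007 -0.001 -0.001]
```

View pics/scene5.png

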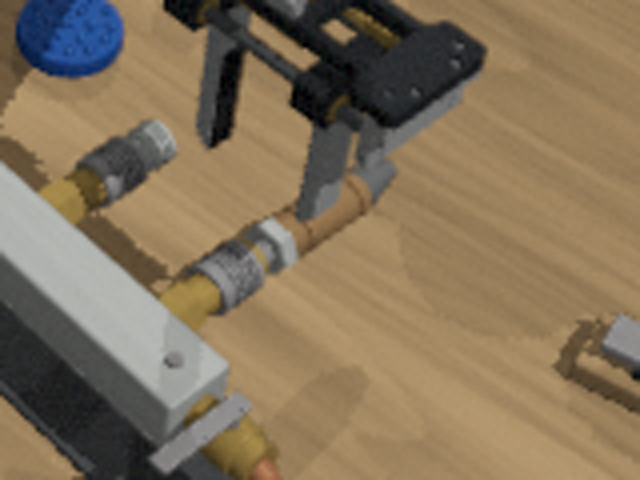

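View pics/top5.png

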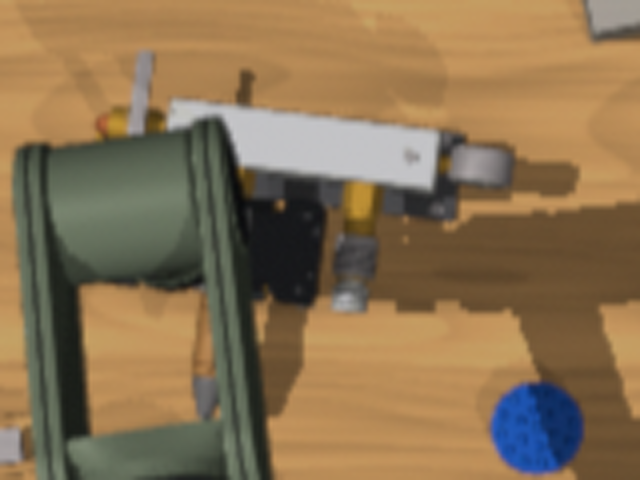

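The scene view shows the nozzle popped out (collar at (275,245), brass visible behind it), the sleeve at (230,275) resting partly back, and the plug untouched. Moving to the oak grip.

```bash
python3 -m inch '[{"gripper":60,"travel":[-0.5,-25,0],"dr":[0,0,0]},{"gripper":60,"travel":[-0.5,-45,10],"dr":[0,0,0]},{"gripper":60,"travel":[-0.5,-53,30],"dr":[0,0,0]},{"gripper":60,"travel":[-0.5,-53,55],"dr":[0,0,0]},{"gripper":60,"travel":[-0.5,-53,75],"dr":[0,0,0]},{"gripper":50,"travel":[-0.5,-53,87],"dr":[0,0,0]},{"gripper":40,"travel":[-0.5,-53,91],"dr":[0,0,0]},{"gripper":36,"travel":[-0.5,-53,91],"dr":[0,0,0]}]'; python3 - <<'E'
from h import *
delta(wm(-143,48,59),84.16)
c=cap('scene'); im=c['img'][220:340,330:490]; cv2.imwrite(f'pics/scene6.png',cv2.resize(im,None,fx=4,fy=4,interpolation=cv2.INTER_CUBIC)[:,:,::-1])
E
```

```text
clock: 6.9
tool_pos: [0.5029, 0.1839, 0.0548]
orientation: [-0.0, 0.742, 0.67, -0.001]
force: [0.2, -0.4, 0.8]
gripper_width: 0.0396
clock 6.9 tcp mf [-146.1   48.    54.8] F [ 0.2 -0.4  0.8] w 39.6
travel [-0.   3.1 -4.2] dr [-0.001  0.    -0.   ]
```

View pics/scene6.png

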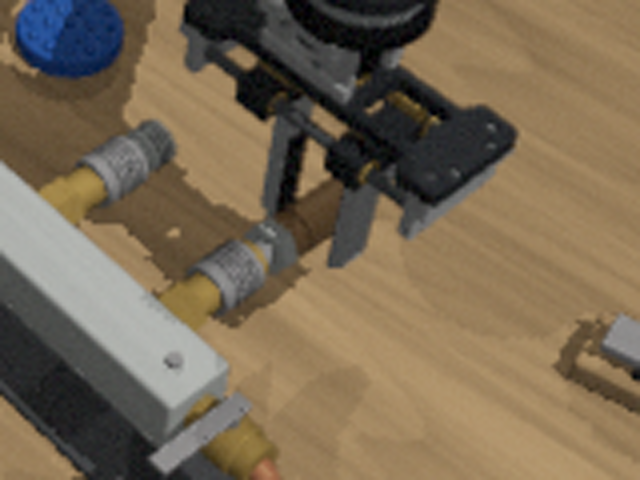

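The fingers at (285,165) and (350,225) straddle the oak grip. Raising 3 mm and closing.

```bash
python3 -m inch '[{"gripper":36,"travel":[0.5,2,-3],"dr":[0,0,0]},{"gripper":33,"travel":[0.5,2,-3],"dr":[0,0,0]},{"gripper":30,"travel":[0.5,2,-3],"dr":[0,0,0]},{"gripper":27,"travel":[0.5,2,-3],"dr":[0,0,0]},{"gripper":20,"travel":[0.5,2,-3],"dr":[0,0,0]},{"gripper":16,"travel":[0.5,2,-3],"dr":[0,0,0]},{"gripper":16,"travel":[0.5,2,-3],"dr":[0,0,0]},{"gripper":16,"travel":[0.5,2,-3],"dr":[0,0,0]}]'
python3 -m inch '[{"gripper":16,"travel":[0,-2,0],"dr":[0,0,0]},{"gripper":16,"travel":[0,-5,0],"dr":[0,0,0]},{"gripper":16,"travel":[0,-8,0],"dr":[0,0,0]},{"gripper":16,"travel":[0,-11,0],"dr":[0,0,0]},{"gripper":16,"travel":[0,-14,0],"dr":[0,0,0]},{"gripper":16,"travel":[0,-17,0],"dr":[0,0,0]},{"gripper":16,"travel":[0,-20,0],"dr":[0,0,0]},{"gripper":16,"travel":[0,-23,0],"dr":[0,0,0]}]'; python3 - <<'E'
from h import *
delta(wm(-143,48,59),84.16)
c=cap('scene'); im=c['img'][220:340,330:490]; cv2.imwrite(f'pics/scene7.png',cv2.resize(im,None,fx=4,fy=4,interpolation=cv2.INTER_CUBIC)[:,:,::-1])
E
```

```text
clock: 7.75
tool_pos: [0.5057, 0.1848, 0.059]
orientation: [0.0, 0.742, 0.67, 0.001]
force: [1.3, 2.5, 2.4]
gripper_width: 0.0272
clock: 8.55
tool_pos: [0.4812, 0.1865, 0.058]
orientation: [-0.0, 0.742, 0.67, -0.001]
force: [0.1, 0.7, -0.7]
gripper_width: 0.0276
clock 8.55 tcp mf [-168.    48.4   58. ] F [ 0.1  0.7 -0.7] w 27.6
travel [-0.4 25.  -1. ] dr [-0.001  0.001  0.   ]
```

View pics/scene7.png

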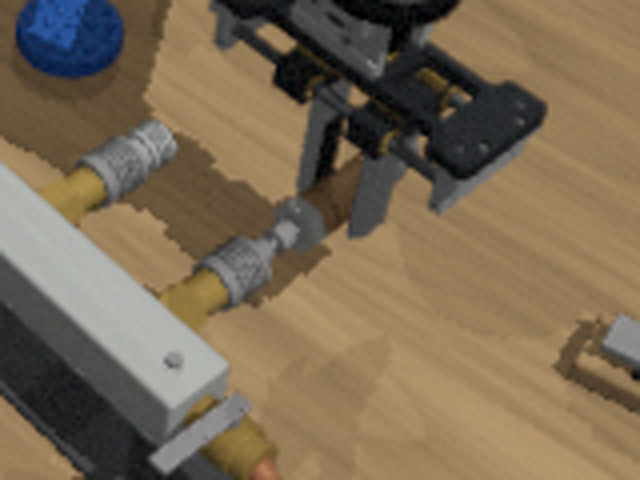

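The nipple at (285,235) is now sliding out and the sleeve at (245,270) is forward. Pulling clear, then lifting.

```bash
python3 -m inch '[{"gripper":16,"travel":[0,-4,0],"dr":[0,0,0]},{"gripper":16,"travel":[0,-9,0],"dr":[0,0,0]},{"gripper":16,"travel":[0,-15,0],"dr":[0,0,0]},{"gripper":16,"travel":[0,-22,0],"dr":[0,0,0]},{"gripper":16,"travel":[0,-30,0],"dr":[0,0,0]},{"gripper":16,"travel":[0,-36,-5],"dr":[0,0,0]},{"gripper":16,"travel":[0,-40,-20],"dr":[0,0,0]},{"gripper":16,"travel":[0,-40,-40],"dr":[0,0,0]}]'
python3 -m inch '[{"gripper":16,"travel":[0,0,-20],"dr":[0,0,0]},{"gripper":16,"travel":[0,0,-45],"dr":[0,0,0]},{"gripper":16,"travel":[0,0,-65],"dr":[0,0,0]},{"gripper":16,"travel":[0,0,-70],"dr":[0,0,0]},{"gripper":16,"travel":[0,0,-70],"dr":[0,0,0]},{"gripper":16,"travel":[0,0,-70],"dr":[0,0,0]},{"gripper":16,"travel":[0,0,-70],"dr":[0,0,0]},{"gripper":16,"travel":[0,0,-70],"dr":[0,0,0]}]'
python3 - <<'E'
from h import *
delta([.513,-.300,.165],90)
for n,b in(('scene',(180,330,330,490)),('top',(180,330,190,350))):
    c=cap(n); im=c['img'][b[0]:b[1],b[2]:b[3]]; cv2.imwrite(f'pics/{n}8.png',cv2.resize(im,None,fx=4,fy=4,interpolation=cv2.INTER_CUBIC)[:,:,::-1])
c=dict(np.load('top0.npz')); W=cloud(c); reg=np.zeros((480,640),bool); reg[205:298,370:440]=1
q=W[reg&(abs(W[...,2]-.028)<.004)]
print('tray', np.percentile(q,[1,50,99],axis=0).round(4))
b=q[q[:,0]<np.percentile(q[:,0],8)]; print('front edge slope deg',np.degrees(np.polyfit(b[:,1],b[:,0],1)[0]))
E
```

```text
clock: 9.4
tool_pos: [0.4401, 0.1907, 0.098]
orientation: [-0.001, 0.742, 0.67, -0.001]
force: [-0.3, -0.5, -0.8]
gripper_width: 0.0273
clock: 10.2
tool_pos: [0.4415, 0.1906, 0.1672]
orientation: [-0.001, 0.742, 0.67, -0.001]
force: [-0.6, 0.9, -1.1]
gripper_width: 0.027
clock 10.2 tcp mf [-207.9   48.5  167.2] F [-0.6  0.9 -1.1] w 27.0
travel [-480.8  121.     2.3] dr [-0.002  0.001 -0.102]
tray [[ 0.4008 -0.3927  0.0242]
 [ 0.5248 -0.3046  0.028 ]
 [ 0.6409 -0.2065  0.0319]]
front edge slope deg -1.17049749908287
```

View pics/scene8.png

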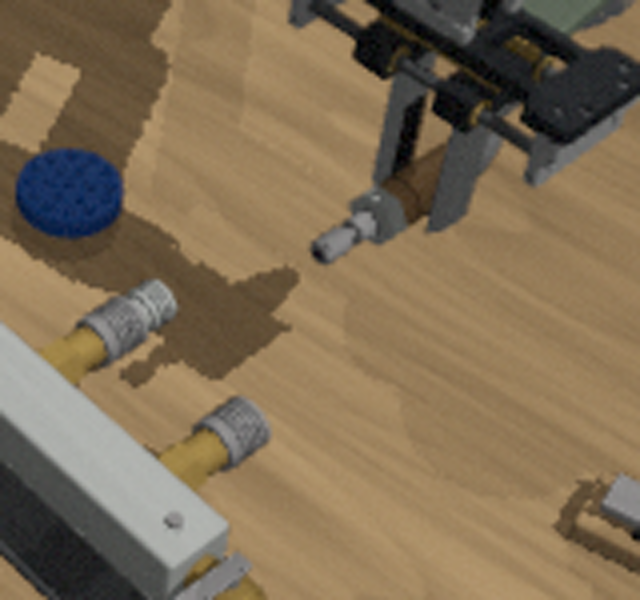

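The nozzle is clear and held level (nipple end at (325,250)), the sleeve at (235,430) is fully forward, and the plug at (150,305) is still in. The tray centre is about (0.521, -0.300), agreeing from two fits. Carrying the nozzle over.

```bash
python3 -m inch '[{"gripper":16,"travel":[-15,3,0],"dr":[0,0,-0.01]},{"gripper":16,"travel":[-45,11,0],"dr":[0,0,-0.03]},{"gripper":16,"travel":[-85,21,0],"dr":[0,0,-0.05]},{"gripper":16,"travel":[-125,31,0],"dr":[0,0,-0.07]},{"gripper":16,"travel":[-165,41,0],"dr":[0,0,-0.09]},{"gripper":16,"travel":[-205,51,0],"dr":[0,0,-0.1]},{"gripper":16,"travel":[-245,61,0],"dr":[0,0,-0.1]},{"gripper":16,"travel":[-285,71,0],"dr":[0,0,-0.1]}]'
python3 - <<'E'
from h import *
delta([.513,-.300,.12],90)
E
```

```text
clock: 11.1
tool_pos: [0.4839, -0.1016, 0.1682]
orientation: [-0.0, 0.708, 0.706, 0.0]
force: [0.5, 0.5, -0.9]
gripper_width: 0.0274
clock 11.1 tcp mf [-135.9 -237.9  168.2] F [ 0.5  0.5 -0.9] w 27.4
travel [-198.4   29.5   48.2] dr [-0.    -0.    -0.002]
```

```bash
python3 -m inch '[{"gripper":16,"travel":[-40,6,0],"dr":[0,0,0]},{"gripper":16,"travel":[-80,12,0],"dr":[0,0,0]},{"gripper":16,"travel":[-120,18,0],"dr":[0,0,0]},{"gripper":16,"travel":[-155,23,10],"dr":[0,0,0]},{"gripper":16,"travel":[-182,28,25],"dr":[0,0,0]},{"gripper":16,"travel":[-195,29,40],"dr":[0,0,0]},{"gripper":16,"travel":[-195,29,48],"dr":[0,0,0]},{"gripper":16,"travel":[-195,29,48],"dr":[0,0,0]}]'
python3 - <<'E'
from h import *
delta([.513,-.300,.009],90)
for n,b in(('scene',(110,260,180,340)),('top',(180,330,330,490))):
    c=cap(n); im=c['img'][b[0]:b[1],b[2]:b[3]]; cv2.imwrite(f'pics/{n}9.png',cv2.resize(im,None,fx=4,fy=4,interpolation=cv2.INTER_CUBIC)[:,:,::-1])
E
```

```text
clock: 11.9
tool_pos: [0.5113, -0.2937, 0.1183]
orientation: [-0.002, 0.708, 0.706, -0.0]
force: [0.1, 0.9, -1.1]
gripper_width: 0.0272
clock 11.9 tcp mf [ -89.2 -426.2  118.3] F [ 0.1  0.9 -1.1] w 27.2
travel [ -6.7   2.1 109.2] dr [-0.004 -0.003 -0.002]
```

View pics/scene9.png

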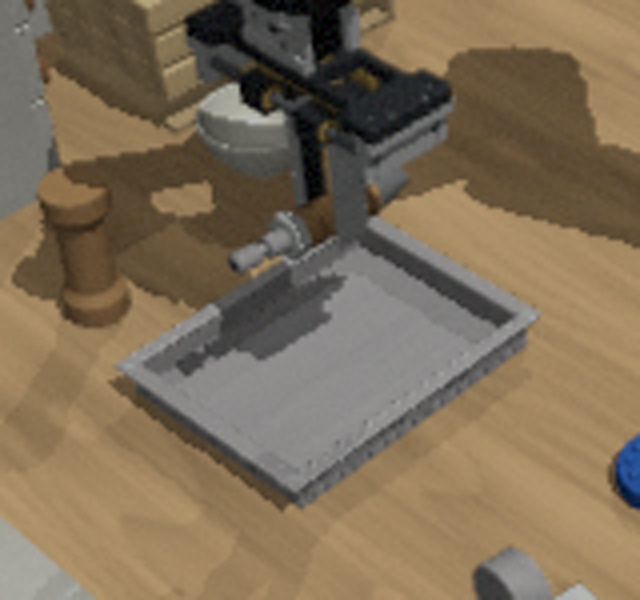

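View pics/top9.png

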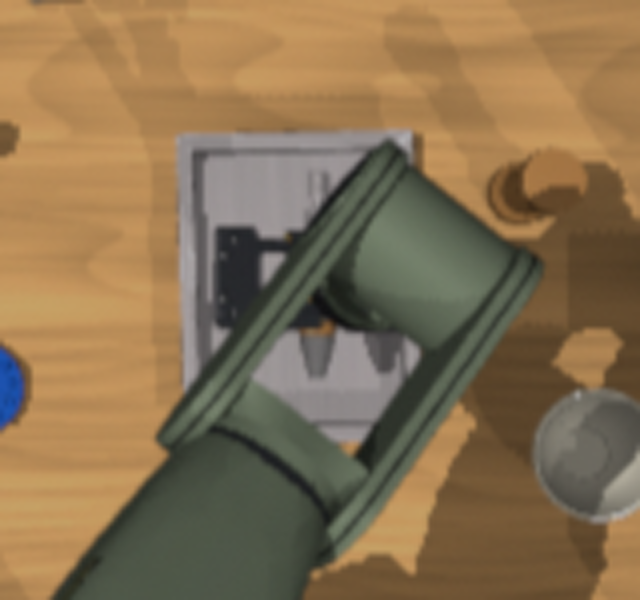

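In the top view the nozzle runs from nipple (318,170) to jet (317,375), inside the tray opening (205–405, 150–430). The shaker and bowl are clear of the gripper body. Lowering.

```bash
python3 -m inch '[{"gripper":16,"travel":[-2,2,15],"dr":[0,0,0]},{"gripper":16,"travel":[-4,2,32],"dr":[0,0,0]},{"gripper":16,"travel":[-4,2,50],"dr":[0,0,0]},{"gripper":16,"travel":[-4,2,66],"dr":[0,0,0]},{"gripper":16,"travel":[-4,2,78],"dr":[0,0,0]},{"gripper":16,"travel":[-4,2,86],"dr":[0,0,0]},{"gripper":16,"travel":[-4,2,90],"dr":[0,0,0]},{"gripper":16,"travel":[-4,2,90],"dr":[0,0,0]}]'
python3 - <<'E'
from h import *
delta([.513,-.298,.009],90)
c=cap('scene'); im=c['img'][110:260,180:340]; cv2.imwrite(f'pics/scene10.png',cv2.resize(im,None,fx=4,fy=4,interpolation=cv2.INTER_CUBIC)[:,:,::-1])
E
```

```text
clock: 12.8
tool_pos: [0.5146, -0.2988, 0.0301]
orientation: [-0.0, 0.708, 0.706, -0.0]
force: [-0.9, 0.5, -0.8]
gripper_width: 0.0272
clock 12.8 tcp mf [ -85.4 -431.    30.1] F [-0.9  0.5 -0.8] w 27.2
travel [ 0.8 -1.6 21.1] dr [-0.    -0.    -0.002]
```

View pics/scene10.png

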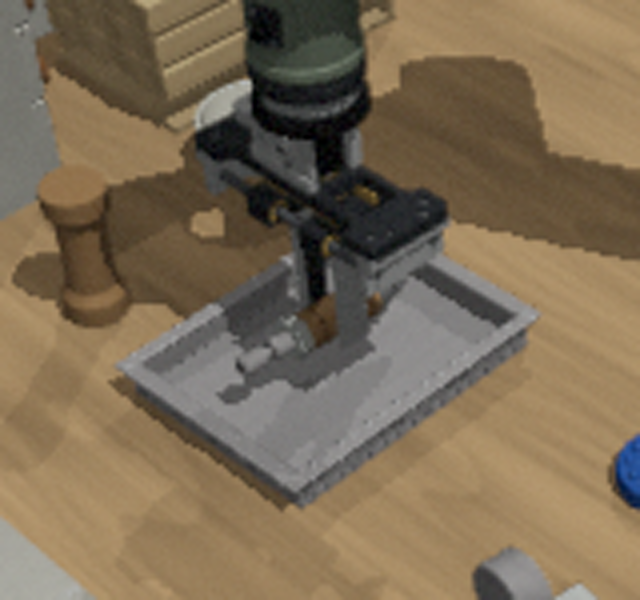

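The nozzle is inside the tray walls (nipple end at (245,360)). Lowering slowly the rest of the way.

```bash
python3 -m inch '[{"gripper":16,"travel":[0,0,4],"dr":[0,0,0]},{"gripper":16,"travel":[0,0,8],"dr":[0,0,0]},{"gripper":16,"travel":[0,0,12],"dr":[0,0,0]},{"gripper":16,"travel":[0,0,15],"dr":[0,0,0]},{"gripper":16,"travel":[0,0,18],"dr":[0,0,0]},{"gripper":16,"travel":[0,0,20],"dr":[0,0,0]},{"gripper":16,"travel":[0,0,21],"dr":[0,0,0]},{"gripper":16,"travel":[0,0,21],"dr":[0,0,0]}]'
```

```text
clock: 13.65
tool_pos: [0.5146, -0.2989, 0.0093]
orientation: [-0.0, 0.708, 0.706, -0.0]
force: [0.4, -0.5, -1.0]
gripper_width: 0.0275
```

Lowering 3 mm more so the tips almost touch the floor, which leaves the nozzle only a few millimetres to settle.

```bash
python3 -m inch '[{"gripper":16,"travel":[0,0,1],"dr":[0,0,0]},{"gripper":16,"travel":[0,0,2],"dr":[0,0,0]},{"gripper":16,"travel":[0,0,2.5],"dr":[0,0,0]},{"gripper":16,"travel":[0,0,3],"dr":[0,0,0]},{"gripper":16,"travel":[0,0,3],"dr":[0,0,0]},{"gripper":16,"travel":[0,0,3],"dr":[0,0,0]},{"gripper":16,"travel":[0,0,3],"dr":[0,0,0]},{"gripper":16,"travel":[0,0,3],"dr":[0,0,0]}]'
```

```text
clock: 14.45
tool_pos: [0.5147, -0.299, 0.0065]
orientation: [0.0, 0.708, 0.706, -0.0]
force: [-0.6, 0.8, -0.6]
gripper_width: 0.0275
```

```bash
python3 -m inch '[{"gripper":27,"travel":[0,0,0],"dr":[0,0,0]},{"gripper":28,"travel":[0,0,0],"dr":[0,0,0]},{"gripper":29,"travel":[0,0,0],"dr":[0,0,0]},{"gripper":30,"travel":[0,0,0],"dr":[0,0,0]},{"gripper":34,"travel":[0,0,0],"dr":[0,0,0]},{"gripper":42,"travel":[0,0,0],"dr":[0,0,0]},{"gripper":54,"travel":[0,0,0],"dr":[0,0,0]},{"gripper":56,"travel":[0,0,0],"dr":[0,0,0]}]'
python3 - <<'E'
from h import *
c=cap('scene'); im=c['img'][110:260,180:340]; cv2.imwrite(f'pics/scene11.png',cv2.resize(im,None,fx=4,fy=4,interpolation=cv2.INTER_CUBIC)[:,:,::-1])
E
```

```text
clock: 15.25
tool_pos: [0.5147, -0.299, 0.0065]
orientation: [0.0, 0.708, 0.706, -0.0]
force: [-0.1, 0.1, -0.6]
gripper_width: 0.0542
```

View pics/scene11.png

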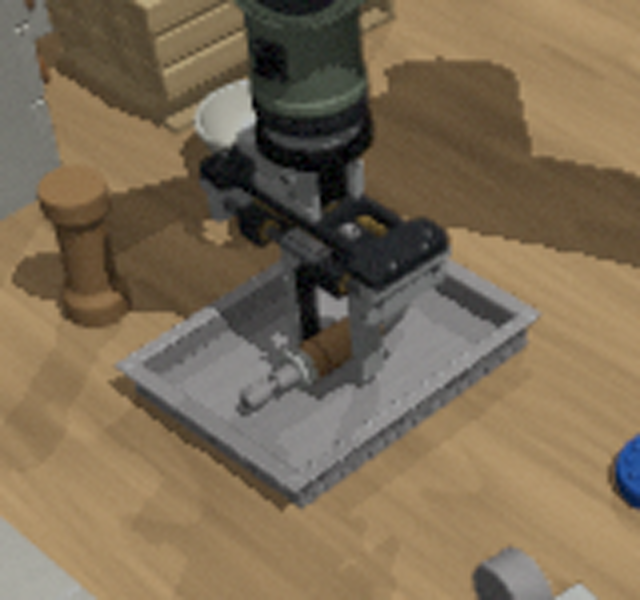

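The nozzle is lying on the tray floor (nipple end at (250,400)) and the fingers are open around it. Lifting away.

```bash
python3 -m inch '[{"gripper":56,"travel":[0,0,-5],"dr":[0,0,0]},{"gripper":56,"travel":[0,0,-20],"dr":[0,0,0]},{"gripper":56,"travel":[0,0,-45],"dr":[0,0,0]},{"gripper":56,"travel":[0,0,-80],"dr":[0,0,0]},{"gripper":56,"travel":[0,-10,-120],"dr":[0,0,0]},{"gripper":56,"travel":[0,-30,-160],"dr":[0,0,0]},{"gripper":56,"travel":[0,-60,-180],"dr":[0,0,0]},{"gripper":56,"travel":[0,-100,-190],"dr":[0,0,0]}]'
python3 -m inch '[{"gripper":56,"travel":[10,-30,0],"dr":[0,0,0]},{"gripper":56,"travel":[40,-30,0],"dr":[0,0,0]},{"gripper":56,"travel":[80,-30,0],"dr":[0,0,0]},{"gripper":56,"travel":[115,-30,0],"dr":[0,0,0]},{"gripper":56,"travel":[140,-30,0],"dr":[0,0,0]},{"gripper":56,"travel":[150,-30,0],"dr":[0,0,0]},{"gripper":56,"travel":[150,-30,0],"dr":[0,0,0]},{"gripper":56,"travel":[150,-30,0],"dr":[0,0,0]}]'
python3 - <<'E'
from h import *
for n,b in(('scene',(110,320,180,440)),('top',(170,320,210,490))):
    c=cap(n); np.savez(f'{n}12.npz',**c); im=c['img'][b[0]:b[1],b[2]:b[3]]; cv2.imwrite(f'pics/{n}12.png',cv2.resize(im,None,fx=2.8,fy=2.8,interpolation=cv2.INTER_CUBIC)[:,:,::-1])
E
```

```text
clock: 16.1
tool_pos: [0.4161, -0.3004, 0.2014]
orientation: [0.004, 0.707, 0.707, -0.0]
force: [-0.7, -0.4, 0.4]
gripper_width: 0.0562
clock: 16.9
tool_pos: [0.3854, -0.1496, 0.1971]
orientation: [0.001, 0.708, 0.707, -0.0]
force: [0.6, -0.1, 0.1]
gripper_width: 0.0559
```

View pics/scene12.png

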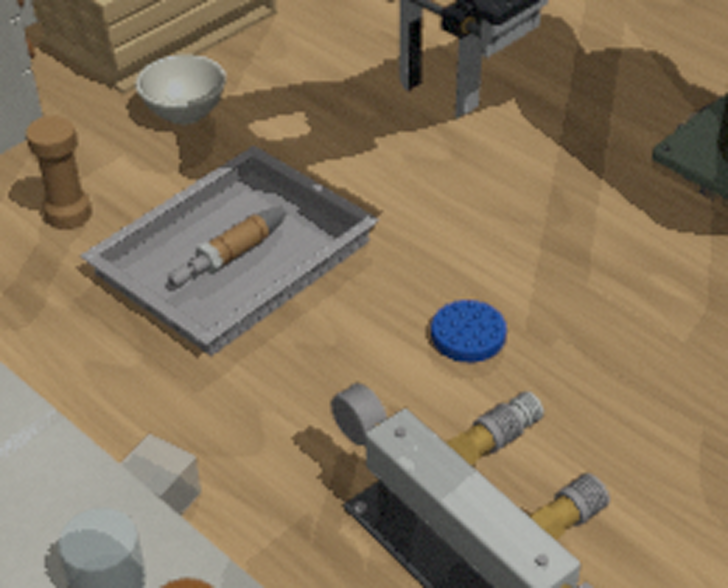

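View pics/top12.png

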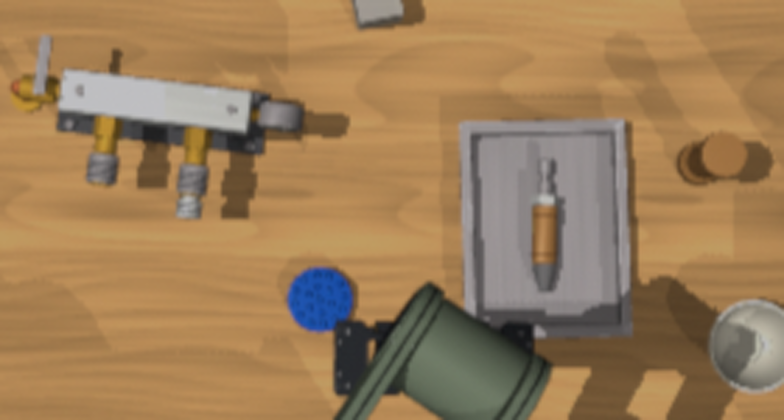

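Both views show the nozzle flat inside the tray, with nipple (547,165) and jet (545,285) in the top view. The two sleeves sit the same distance from the bar (brass visible for about 35 px on each), the plug is still in at (188,205), and nothing else has shifted. Handing in.

```bash
python3 -c "
from h import *
c=dict(np.load('top12.npz'))
for u,v in((547,158),(545,290)): print((ray(c,210+u/2.8,170+v/2.8,.019)-[.521,-.3,0]).round(3))
print(manip.job_done())"
```

```text
[ 0.076 -0.004  0.019]
[-0.07  -0.002  0.019]
the job is handed in; nothing more can be done
None
```

The nozzle is off its coupling and lying released in the wash tray, and the job is handed in at about 17 s of the 48 s allowed; no verdict was reported.

- **Uncoupling:** I drew the left coupling's sleeve back about 9.9 mm to its stop, at 8.6 N, and the nozzle popped out. I then let go of the sleeve, gripped the oak, pulled the nozzle straight out, and the sleeve snapped forward.
- **Laying down:** I lowered the nozzle until the fingertips were about 1.5 mm above the tray floor and opened slowly. It settled the last few millimetres on its own, because the fingertips reach the floor before the nozzle does.
- **Last checks:** From the top view, the nozzle's ends are at x = +76 and -70 mm and |y| ≤ 4 mm in the tray, well inside the walls. Both sleeves look fully forward, compared by eye and not measured to the millimetre. The plug is still coupled, the other things look unmoved, and the arm is clear of everything.
- **Disagreements:** The scene camera put the coupling's axis about 3 mm further to +y than the top camera did. The sleeve measured 30.4 mm between the pads against the given 32 mm. Neither affected the result.

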